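# Close the specimen chamber for imaging

### The job

Make the specimen chamber light-tight for an exposure: first push its open drawer fully home, then push the swing cover on the roof round until it is fully closed over the viewing port. Push both smoothly without slamming them, pick nothing up, and leave the dish, the oil bottle, the slide box and the objective on the roof where they stand.

Things in the scene. Friction and masses are not known exactly. Their poses are not given: they have to be found in the camera images.
- chamber: white metal specimen chamber fixed to the bench, 180 mm deep (its x), 260 mm wide (its y), flat roof 112 mm above the bench. Origin: centre of its underside, on the bench. Its -x axis is the front, roughly towards the robot; its +y is to the left seen from the robot.
- drawer (a joint): how far the drawer is out, m: 0 = home against a stop, 0.11 = limit. It slides out along the chamber's -x; friction about 1.5 N plus a little damping, no spring, it stays where it is left.
- drawer_face (a point): point on the outer (robot-side) face of the drawer's flat grey front panel, at mid width, 20 mm below its top edge; it moves with the drawer and its axes are those of the chamber (the face looks to -x). The panel is 14 mm thick, 210 mm wide (y), and spans heights 16 to 98 mm; no handle. Home, its outer face stands 14 mm proud of the chamber's front. Behind it is an open aluminium tray with a clear specimen dish fixed in its floor.
- cover (a joint): angle of the swing cover, rad: 0 = closed over the port against a stop, 1.4 = limit. Seen from above, it closes anticlockwise. At angle a the disc's centre lies 85 mm from the pin, in chamber axes at (-cos a, +sin a) from it: closed it lies straight to the front, opened it is swung to the left (+y). Friction about 0.08 N m (1 N at the disc), no spring, it stays where it is left.
- cover_disc (a point): centre (half-way up) of the cover's black solid disc, 96 mm across and 30 mm high, its underside 4 mm above the roof (heights 116 to 146 mm). It moves with the cover. A flat 22 mm wide aluminium arm, 10 mm high, joins it to the pin.
- cover_pin (a point): point on the vertical pin about which the cover turns, 45 mm behind the chamber's centre line (chamber +x), at the height of the disc's middle. The pin's hub is 28 mm across and 14 mm high.
- port (a point): centre of the round viewing port, 76 mm across with a dark flat rim, on the roof surface, 40 mm in front of the chamber's centre (chamber -x)
- objective_mid (a point): bystander: steel microscope objective, 34 mm across, 46 mm tall, standing on the roof's back right corner; point at its centre, half-way up
- dish_mid (a point): bystander: clear round lidded culture dish, 92 mm across, 22 mm high, on the bench to the left; point at its centre
- oil_bottle_mid (a point): bystander: small amber bottle, 28 mm across, 62 mm tall, on the bench to the front right of the chamber; point at its centre, half-way up
- slide_box_mid (a point): bystander: flat grey and white slide box, 77 by 102 mm, 35 mm high, on the bench to the right; point at its centre

How it is judged:
On the way, in this order (a step that is already met when the one before it is completed fails the run):
1. the drawer is home while the cover is still open (value of joint drawer below 0.004 m and value of joint cover above 0.3 rad), for 0.2 s.
2. the cover is closed over the port (value of joint cover below 0.04 rad), for 0.2 s.
At the end, for the whole second after the job is handed in: the drawer is within 4 mm of home, the cover within 0.04 rad of closed over the port, and the objective, dish, bottle and slide box stand within 20 mm of where they started (value of joint drawer below 0.004 m and value of joint cover below 0.04 rad and linear speed of objective below 0.02 m/s and distance of each of objective_mid, dish_mid, oil_bottle_mid, slide_box_mid from where it was at the start of the episode below 0.02 m); the robot touches nothing.
It fails at once if a bystander was lifted, carried or knocked more than 20 mm (distance of any of objective_mid, dish_mid, oil_bottle_mid, slide_box_mid from where it was at the start of the episode above 0.02 m).
It fails at once if the drawer was slammed (over 0.4 m/s) (velocity of joint drawer below -0.4 m/s).
It fails at once if the cover was slammed (over 5 rad/s) (velocity of joint cover below -5 rad/s).
It also fails if it takes over 48 s, if anything falls off the work surface, if the arm or the gripper's body presses on something with over 40 N, if the wrist force passes 120 N, or if a joint passes its speed limit or range.

### The arm

A 6-joint arm with a two-finger parallel gripper is mounted at the origin on the work surface. World frame = base frame: x ahead of the robot, y to its left, z up, the work surface at z = 0. Lengths are in m, angles in rad, forces in N, time in s.
With the tool pointing down it reaches from about 0.3 to 0.875 m from the base axis. Payload 6.4 kg.
Tool frame: the origin (TCP) lies midway between the tips of the shut fingers; the grasp point (between the pads) lies 19 mm behind it; z points along the fingers, y is the direction in which the jaws open and shut (so a half turn about z gives the same grasp; the last joint's range is limited). The gripper opens to 85 mm and grips with 20 to 120 N. Pads are 22 mm wide; open, the fingers measure 114 mm over their backs; the gripper's body (76 mm by 85 mm) begins 54 mm behind the grasp point. The pads swing forward as they close: fully open they stand 13 mm farther back than shut.
Start: joints at [0.97, 0.181, 1.607, -0, 1.354, -0.206], TCP at [0.221, 0.531, 0.231] pointing down, gripper open.
Joint ranges: [-2.99, 2.99], [-0.89, 2.07], [0.3, 2.58], [-1.14, 4.28], [0, 2.63], [-3.12, 3.12]. Speed limits (rad/s): [2.57, 2.57, 3.01, 3.14, 3.14, 3.14].

### API

Orientations are given as a unit quaternion [w, x, y, z].
In Python, from bench import ctrl gives the robot as it stands. The module is installed in compiled form; this text tells all that it offers.
- The arm moves only by the tool arm_command, never from a script. Its argument "plan" is one flat list of numbers, 4 for each row, row after row: the shift along the tool's x, y, z in mm, then the turn about the tool's z in rad. A call has 1 to 20 rows; each row shifts and turns the commanded pose from where the row before left it, along the tool's axes as they then stand; what a row does not reach is not made up. A row lasts 1/10 s, in which the tool goes at most 50 mm and 8.59 degrees, less where a joint would pass 70% of its speed; a pose out of reach is approached as far as the arm can. A call is refused whole if a number of a shift passes 50 or a number of a turn 0.15, either way. A call with a gripper value outside its range is refused whole. "grip" is the opening, from 0 (shut) to 1 (fully open), set as the call begins (left out, the last holds). The fingers move at their own pace and stop on an object; the grip force is fixed at half the most. Time passes only in rows, so rows that do not move let the fingers close. It gives the time, the measured TCP pose, the force and the opening at its end, in the units of the state.
- ctrl.get_obs(): the state, without advancing time (a new reading comes with each control period).
- ctrl.camera(name): name is "scene" or "top"; returns a dict with "color" (400x640x3 uint8, red, green, blue), "camera_matrix" (3x3 intrinsics, pixels), "eye" and "attitude" of the camera in the world. Camera axes: x right, y up, looking along -z (the intrinsics and any distortion apply to the point x, -y, -z); pixel columns grow to the right and rows downward; lengths in m; the calibration is good to about 2 mm. A picture is of the moment at which its call begins. There is no depth.
- ctrl.hand_in(): hands the job in, once; it reports no verdict.
The state is a dict: "time_s": time; "q": joint angles; "dq": joint speeds; "joint_efforts": joint torques, N m; "eef_pos": TCP position; "eef_rot": TCP orientation; "wrist_force": force on the tool from outside, world axes, zero at the start; "torque": the same for the moment, N m; "opening": opening from 0.0 (shut) to 1.0 (fully open).
Only numpy, scipy, OpenCV 4.12 (cv2) and the standard library are available. Lean on these libraries where they do the work, as an engineer would, in place of code of your own. Each camera call takes 0.05 s, during which the arm holds its last target. There are 200 camera calls.

## Working session

There is one attempt and no reset: what is moved stays moved. The work goes in short steps, Python scripts to look and compute and a tool call to move; the robot and the scene stay as the last step left them, time stands still between calls to the robot, and variables do not carry over. Pictures are saved under pics/ and viewed, about 8 in all and at most 12, crops included, and the job is handed in when it is done.

Besides the shell and the picture viewer there is one more tool, called after "Emit:" as name(argument=value, ...) on one line, values as JSON. arm_command: Moves the arm, as the interface text tells. Its arguments: {"type":"object","properties":{"plan":{"type":"array","items":{"type":"number"}},"grip":{"type":"number"}},"required":["plan"]}

```bash
mkdir -p pics
python3 - <<'E'
from bench import ctrl
import cv2
o=ctrl.get_obs(); print({k:o[k] for k in('time_s','eef_pos','eef_rot','opening','wrist_force')})
for n in('scene','top'):
    c=ctrl.camera(n); cv2.imwrite(f'pics/{n}0.png',c['color'][:,:,::-1])
    print(n,{k:v for k,v in c.items() if k!='color'})
E
```

```text
{'time_s': 0.0, 'eef_pos': array([0.22083267, 0.53030481, 0.2303736 ]), 'eef_rot': array([-3.37823797e-04,  1.96114973e-01,  9.80580511e-01, -8.15637655e-04]), 'opening': 0.9974244980329604, 'wrist_force': array([-0.55198441,  0.16503619, -0.31452294])}
scene {'camera_matrix': array([[366.7116528 ,   0.        , 326.27200066],
       [  0.        , 366.7116528 , 194.79171865],
       [  0.        ,   0.        ,   1.        ]]), 'eye': array([0.88534872, 0.36207547, 0.72926209]), 'attitude': array([0.27661971, 0.10772037, 0.3308987 , 0.89575884])}
top {'camera_matrix': array([[447.81573337,   0.        , 313.91274926],
       [  0.        , 447.81573337, 198.65915481],
       [  0.        ,   0.        ,   1.        ]]), 'eye': array([ 0.38810238, -0.05639054,  1.36180208]), 'attitude': array([ 0.71084247,  0.05721397, -0.05609829, -0.69877215])}
```

View pics/scene0.png

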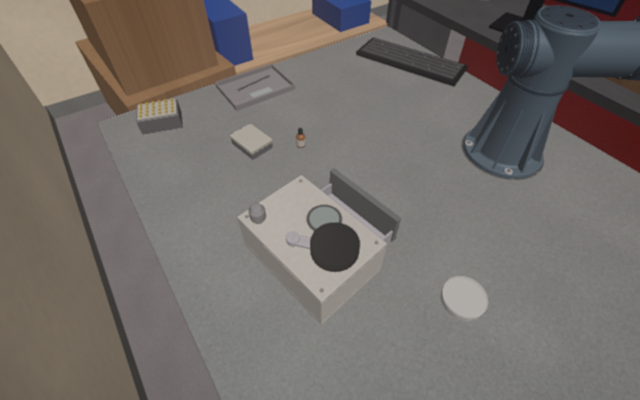

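View pics/top0.png

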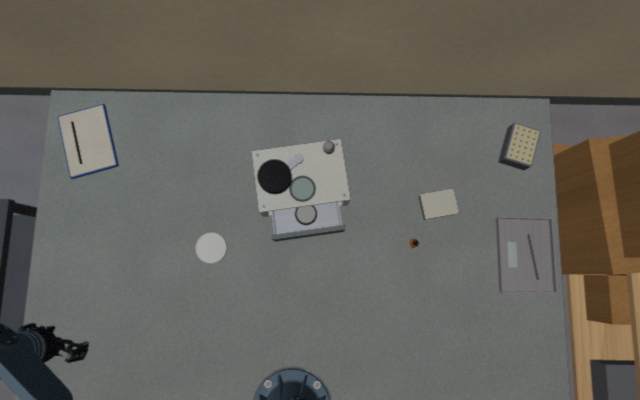

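The scene view shows the drawer out towards the robot, with the disc at about (335,246) and the port at (324,219). In the top view the disc is at about (275,177), the pin (296,160), the port (302,188), the objective (328,147), the dish (211,248) and the bottle (413,243). I'll enlarge the top view to read the corners.

Run:
```python
import cv2
a=cv2.imread('pics/top0.png')[125:250,240:360]; cv2.imwrite('pics/topc.png',cv2.resize(a,None,fx=4.8,fy=4.8,interpolation=cv2.INTER_CUBIC))
```

```text
(no output)
```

View pics/topc.png

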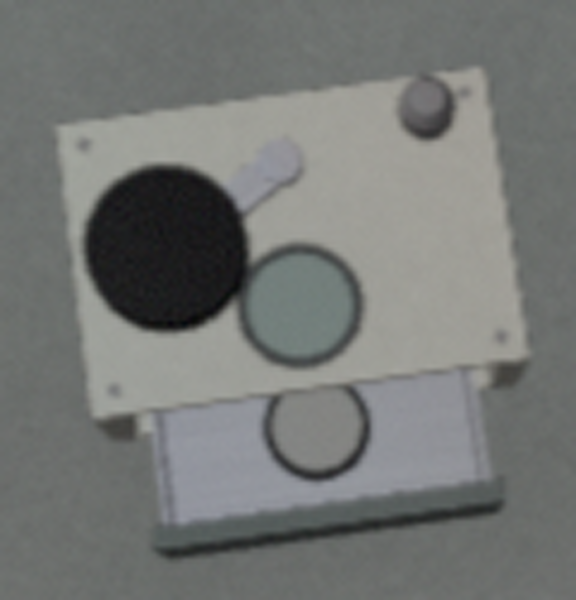

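```bash
cat > h.py <<'E'
import numpy as np
from bench import ctrl
from scipy.spatial.transform import Rotation as R
def ray(cam,px,z):
    K=cam['camera_matrix'];q=cam['attitude'];Rm=R.from_quat([q[1],q[2],q[3],q[0]]).as_matrix()
    d=np.linalg.solve(K,[px[0],px[1],1]);d=Rm@[d[0],-d[1],-d[2]]
    e=cam['eye'];return e+d*(z-e[2])/d[2]
E
python3 - <<'E'
from h import *
c=ctrl.camera('top')
C=lambda u,v:(u/4.8+239.6,v/4.8+124.6)
P={'TL':(58,127,.112),'TR':(487,68,.112),'BR':(527,357,.112),'BL':(95,418,.112),'disc':(167,248,.146),'pin':(283,160,.138),'port':(300,304,.112),
'dl_in':(155,525,.098),'dr_in':(500,480,.098),'dl_out':(155,548,.098),'dr_out':(503,505,.098)}
W={k:ray(c,C(*v[:2]),v[2]) for k,v in P.items()}
for k,v in W.items(): print(k,v.round(4))
ctr=sum(W[k] for k in('TL','TR','BR','BL'))/4
f=(W['TL']-W['BL']+W['TR']-W['BR']);yaw=np.arctan2(f[1],f[0])
l=(W['TL']-W['TR']+W['BL']-W['BR']);yaw2=np.arctan2(-l[0],l[1])
print('ctr',ctr,'yaw',yaw,yaw2,np.linalg.norm(f)/2,np.linalg.norm(l)/2)
yw=(yaw*.18+yaw2*.26)/.44; ex=np.array([np.cos(yw),np.sin(yw)]);ey=np.array([-ex[1],ex[0]])
for k in W:
    d=W[k][:2]-ctr[:2];print(k,(d@ex).round(4),(d@ey).round(4))
s=ctrl.camera('scene')
for n,p,z in(('disc',(334.5,245),.146),('port',(324,218.5),.112),('pin',(293,238.5),.138)):
    w=ray(s,p,z);d=w[:2]-ctr[:2];print('scene',n,w.round(4),(d@ex).round(4),(d@ey).round(4))
for n,p,z in(('bottle',(413,243),.05),('dish',(211,248),.022),('obj',(328,146.5),.158)): print(n,ray(c,p,z).round(3))
E
```

```text
TL [0.7259 0.1287 0.112 ]
TR [ 0.7669 -0.1281  0.112 ]
BR [ 0.5911 -0.153   0.112 ]
BL [0.5506 0.1001 0.112 ]
disc [0.6458 0.0579 0.146 ]
pin [ 0.7013 -0.0076  0.138 ]
port [ 0.6206 -0.0186  0.112 ]
dl_in [0.4896 0.0642 0.098 ]
dr_in [ 0.5196 -0.1384  0.098 ]
dl_out [0.4761 0.0638 0.098 ]
dr_out [ 0.5049 -0.1403  0.098 ]
ctr [ 0.65864312 -0.01306394  0.112     ] yaw 0.15109577388037565 0.15862728947036703 0.1776273394046412 0.25816807131642566
TL 0.0884 0.1296
TR 0.0892 -0.1304
BR -0.0884 -0.1277
BL -0.0892 0.1285
disc -0.0017 0.0721
pin 0.0429 -0.0012
port -0.0385 0.0004
dl_in -0.1551 0.1026
dr_in -0.1568 -0.1023
dl_out -0.1685 0.1042
dr_out -0.1716 -0.1019
scene disc [0.6536 0.0628 0.146 ] 0.0068 0.0757
scene port [ 0.6203 -0.0207  0.112 ] -0.039 -0.0016
scene pin [0.7081 0.0017 0.138 ] 0.0512 0.0069
bottle [ 0.474 -0.344  0.05 ]
dish [0.451 0.251 0.022]
obj [ 0.73  -0.089  0.158]
```

Both cameras agree. The chamber centre is about (0.658, -0.013) with yaw 0.156. The drawer is about 66 mm out and the cover angle about 1.02 rad. I'll shut the fingers, align the tool with the chamber (tool x = -chamber x, tool y = +chamber y) and go to the front.

Emit:
arm_command(plan=[0,0,0,-0.1375,0,0,0,-0.1375,0,0,0,-0.1375,0,0,0,-0.1375,-8,-40,0,0,-8,-40,0,0,-8,-40,0,0,-8,-40,0,0,-8,-40,0,0,-8,-40,0,0,-8,-40,0,0,-8,-40,0,0,-8,-40,0,0,-8,-40,0,0,-8,-40,0,0,-8,-40,0,0,-8,-40,0,0,-8,-40,0,0,0,-40,0,0,0,0,0,0], grip=0)

```text
time_s: 2.2
eef_pos: [0.4252, -0.0487, 0.2314]
eef_rot: [0.0, -0.075, 0.997, -0.001]
wrist_force: [-0.7, 0.6, 0.2]
opening: 0.001
```

```bash
cat >> h.py <<'E'
YW=.156;CT=np.array([.658,-.013])
def ch(p):
    d=np.asarray(p)[:2]-CT;return np.array([d@[np.cos(YW),np.sin(YW)],d@[-np.sin(YW),np.cos(YW)],p[2]])
def st():
    o=ctrl.get_obs();q=o['eef_rot'];Rm=R.from_quat([q[1],q[2],q[3],q[0]]).as_matrix()
    x=-Rm[:,0];print('t',o['time_s'],'ch mm',(1e3*ch(o['eef_pos'])).round(1),'yaw err',round(float(np.arctan2(x[1],x[0])-YW),4),'F',o['wrist_force'].round(1),'open',round(o['opening'],3),'q',o['q'].round(2),'down',Rm[2,2].round(4))
E
python3 -c "
from h import *
st()"
```

```text
t 2.2 ch mm [-235.5    0.9  231.4] yaw err -0.006 F [-0.7  0.6  0.2] open 0.001 q [-0.39 -0.17  1.96 -0.    1.35 -2.11] down -1.0
```

Emit:
arm_command(plan=[0,0,40,0,0,0,40,0,0,0,40,0,0,0,30,0,0,0,12,0,-10,0,0,0,-10,0,0,0,-10,0,0,0,-6,0,0,0,-5,0,0,0,-5,0,0,0,-5,0,0,0,-5,0,0,0,-5,0,0,0,-5,0,0,0,-5,0,0,0,-5,0,0,0,-5,0,0,0,-5,0,0,0,-5,0,0,0])

```text
time_s: 4.2
eef_pos: [0.5147, -0.0304, 0.0692]
eef_rot: [-0.0, -0.078, 0.997, 0.0]
wrist_force: [-2.5, 0.1, 1.4]
opening: -0.0
```

```bash
python3 -c "
from h import *
st()"
```

```text
t 4.2 ch mm [-144.2    5.    69.2] yaw err -0.0008 F [-2.5  0.1  1.4] open -0.0 q [-0.29  0.26  1.87  0.    1.   -2.02] down -1.0
```

The push is in contact at about 2.5 N. I'll carry on and slow down near the stop.

Emit:
arm_command(plan=[-5,0,0,0,-5,0,0,0,-5,0,0,0,-4,0,0,0,-3,0,0,0,-2,0,0,0,-2,0,0,0,-1,0,0,0,0,0,0,0])

```text
time_s: 5.1
eef_pos: [0.5414, -0.0266, 0.0693]
eef_rot: [0.0, -0.078, 0.997, -0.0]
wrist_force: [-2.4, 0.1, -0.1]
opening: -0.004
```

```bash
python3 -c "
from h import *
st()"
```

```text
t 5.1 ch mm [-117.3    4.7   69.3] yaw err -0.0008 F [-2.4  0.1 -0.1] open -0.004 q [-0.27  0.31  1.81 -0.    1.02 -1.99] down -1.0
```

No stop yet, so I'll go on 1 mm at a time until the force rises.

Emit:
arm_command(plan=[-1,0,0,0,-1,0,0,0,-1,0,0,0,0,0,0,0])

```text
time_s: 5.5
eef_pos: [0.5443, -0.0261, 0.0693]
eef_rot: [0.0, -0.077, 0.997, -0.0]
wrist_force: [-0.2, -0.3, -0.4]
opening: -0.002
```

Emit:
arm_command(plan=[-1,0,0,0,-1,0,0,0,0,0,0,0])

```text
time_s: 5.8
eef_pos: [0.5459, -0.0258, 0.0693]
eef_rot: [-0.0, -0.078, 0.997, -0.0]
wrist_force: [-4.1, -0.7, 2.4]
opening: 0.002
```

```bash
python3 -c "
from h import *
st()"
```

```text
t 5.8 ch mm [-112.7    4.8   69.3] yaw err -0.0007 F [-4.1 -0.7  2.4] open 0.002 q [-0.26  0.32  1.8  -0.    1.02 -1.99] down -1.0
```

Emit:
arm_command(plan=[-1,0,0,0,-1,0,0,0,0,0,0,0])

```text
time_s: 6.1
eef_pos: [0.5459, -0.0258, 0.0693]
eef_rot: [-0.003, -0.078, 0.997, -0.0]
wrist_force: [-12.9, -3.1, 10.2]
opening: -0.0
```

Emit:
arm_command(plan=[-1,0,0,0,0,0,0,0])

```text
time_s: 6.3
eef_pos: [0.5459, -0.0257, 0.0693]
eef_rot: [-0.004, -0.078, 0.997, -0.0]
wrist_force: [-16.4, -3.7, 14.3]
opening: -0.001
```

The TCP no longer moves under 16 N, so the drawer is against its stop. I'll back off, rise and go round behind the disc.

Emit:
arm_command(plan=[5,0,0,0,15,0,0,0,10,0,-30,0,0,0,-40,0,0,0,-40,0,0,0,-40,0,0,0,-30,0,-35,19,0,0,-35,19,0,0,-35,19,0,0,-35,19,0,0,-35,19,0,0,-35,19,0,0,0,0,0,0,0,0,0,0])

```text
time_s: 7.8
eef_pos: [0.7094, 0.116, 0.248]
eef_rot: [-0.0, -0.078, 0.997, 0.0]
wrist_force: [0.1, -0.1, 0.9]
opening: -0.0
```

Run:
```python
from h import *
import cv2
st()
a=ctrl.camera('scene')['color'][150:330,220:440,::-1]; b=ctrl.camera('top')['color'][125:250,240:360,::-1]
cv2.imwrite('pics/m1.png',np.hstack([cv2.resize(a,(440,360)),cv2.resize(b,(346,360))]))
```

```text
t 7.8 ch mm [ 70.9 119.5 248. ] yaw err 0.0006 F [ 0.1 -0.1  0.9] open -0.0 q [-0.    0.49  1.18  0.    1.48 -1.73] down -1.0
```

View pics/m1.png

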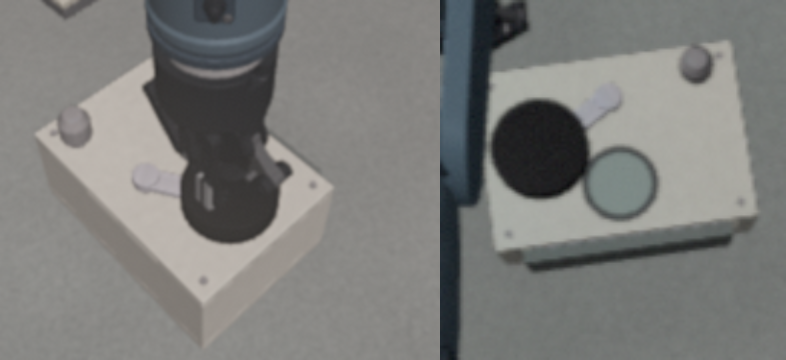

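The drawer front is now just a thin strip at the chamber front (about 14 mm proud), so it is home. The cover is still open, and the fingers are behind and left of the disc. I'll descend and push along the arc.

Emit:
arm_command(plan=[0,0,40,0,0,0,40,0,0,0,30,0,0,0,8,0,5,-4,0,0,5,-4,0,0,5,-5,0,0,6,0,0,0,6,0,0,0,5,0,0,0,5,-1,0,0,5,-1,0,0,5,-1,0,0,5,-1,0,0,5,-2,0,0,0,0,0,0])

```text
time_s: 9.5
eef_pos: [0.655, 0.0873, 0.1311]
eef_rot: [-0.001, -0.077, 0.997, -0.0]
wrist_force: [-0.2, 0.7, 0.0]
opening: 0.001
```

```bash
python3 -c "
from h import *
st()"
```

```text
t 9.5 ch mm [ 12.7  99.5 131.1] yaw err -0.0011 F [-0.2  0.7  0. ] open 0.001 q [-0.05  0.46  1.45 -0.    1.22 -1.77] down -1.0
```

Emit:
arm_command(plan=[6,-1,0,0,6,-2,0,0,5,-2,0,0,5,-3,0,0,4,-3,0,0,4,-3,0,0,4,-3,0,0,4,-3,0,0,0,0,0,0])

```text
time_s: 10.4
eef_pos: [0.6209, 0.0614, 0.1312]
eef_rot: [-0.0, -0.077, 0.997, -0.0]
wrist_force: [-0.6, -0.1, 0.4]
opening: 0.002
```

Run:
```python
from h import *
import cv2
st()
a=ctrl.camera('scene')['color'][150:330,220:440,::-1]; b=ctrl.camera('top')['color'][125:250,240:360,::-1]
cv2.imwrite('pics/m2.png',np.hstack([cv2.resize(a,(440,360)),cv2.resize(b,(346,360))]))
```

```text
t 10.4 ch mm [-25.1  79.3 131.2] yaw err -0.0013 F [-0.6 -0.1  0.4] open 0.002 q [-0.09  0.39  1.56 -0.    1.19 -1.82] down -1.0
```

View pics/m2.png

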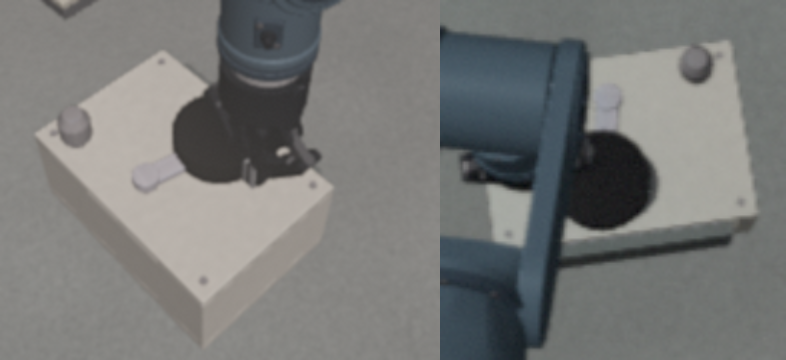

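The cover has swung to about 0.2 rad, with the fingers against its left side. I'll finish gently.

Emit:
arm_command(plan=[4,-4,0,0,4,-4,0,0,3,-4,0,0,3,-4,0,0,1,-2,0,0,0,-2,0,0,0,0,0,0])

```text
time_s: 11.2
eef_pos: [0.6093, 0.0419, 0.1313]
eef_rot: [-0.0, -0.078, 0.997, 0.002]
wrist_force: [-0.3, 8.4, 0.5]
opening: -0.0
```

Emit:
arm_command(plan=[0,-1,0,0,0,-1,0,0,0,0,0,0])

```text
time_s: 11.5
eef_pos: [0.6094, 0.0416, 0.1313]
eef_rot: [-0.0, -0.078, 0.997, 0.003]
wrist_force: [-1.3, 13.9, 2.4]
opening: -0.001
```

```bash
python3 -c "
from h import *
st()"
```

```text
t 11.5 ch mm [-39.5  61.5 131.3] yaw err 0.0 F [-1.3 13.9  2.4] open -0.001 q [-0.13  0.36  1.6   0.01  1.19 -1.86] down -1.0
```

The cover is against its stop: the TCP is at the predicted closed position and 14 N gives no motion. I'll retreat and look.

Emit:
arm_command(plan=[0,3,0,0,0,10,0,0,0,12,0,0,0,0,-40,0,0,0,-40,0,0,0,-40,0,0,35,0,0,0,40,0,0,0,40,0,0,10,40,0,0,20,40,0,0,20,40,0,0,20,40,0,0,20,40,0,0,0,0,0,0,0,0,0,0])

```text
time_s: 13.1
eef_pos: [0.4677, 0.3609, 0.2513]
eef_rot: [0.0, -0.079, 0.997, -0.0]
wrist_force: [0.2, 0.6, 0.5]
opening: 0.002
```

Run:
```python
from h import *
import cv2
st()
S=ctrl.camera('scene')['color'][...,::-1];T=ctrl.camera('top')['color'][...,::-1]
cv2.imwrite('pics/m3.png',np.hstack([cv2.resize(S[150:330,220:440],(440,360)),cv2.resize(T[125:250,240:360],(346,360),interpolation=cv2.INTER_CUBIC)]))
cv2.imwrite('pics/m4.png',T)
d=np.abs(T.astype(int)-cv2.imread('pics/top0.png')).max(2)
for n,(u,v,r) in dict(dish=(211,248,20),bottle=(413,243,10),box=(438,204,24),obj=(328,147,9)).items(): print(n,d[v-r:v+r,u-r:u+r].max(),(d[v-r:v+r,u-r:u+r]>40).sum())
```

```text
t 13.1 ch mm [-129.9  398.9  251.3] yaw err 0.0019 F [0.2 0.6 0.5] open 0.002 q [ 0.46  0.2   1.54 -0.    1.4  -1.27] down -1.0
dish 10 0
bottle 10 0
box 10 0
obj 10 0
```

View pics/m3.png

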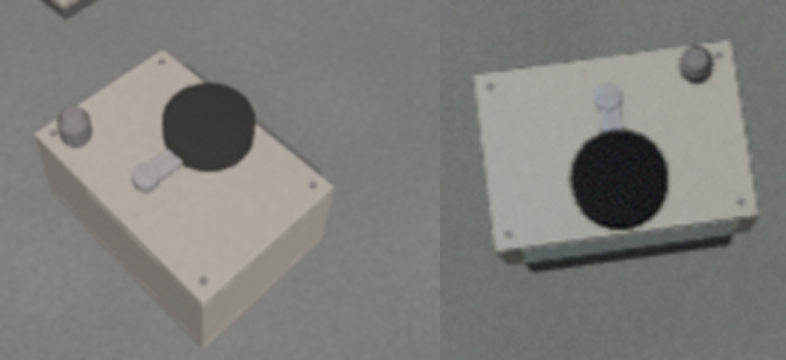

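The disc covers the port, centred at crop (619,179) in the top half, and the drawer strip is flush. I'll do a quick numeric check of both angles, then hand in if it agrees.

Run:
```python
from h import *
import cv2
c=ctrl.camera('top');g=c['color'].max(2)[150:215,265:340]
n,l,s,cc=cv2.connectedComponentsWithStats((g<55).astype(np.uint8));i=1+s[1:,4].argmax()
p=ch(ray(c,cc[i]+[265,150],.146));print('disc',p,s[i],'angle',np.arctan2(p[1],.045-p[0]))
# drawer face bottom line at mid width, crop m3 right: scale 360/125=2.88
for u,v in((527,264),(630,255),(732,238)): print(ch(ray(c,((u-440)/2.883+239.7,v/2.88+124.7),.098)).round(4))
```

```text
disc [-0.04142778  0.00059421  0.146     ] [ 21  21  33  33 864] angle 0.006875056516822318
[-0.1039  0.102   0.098 ]
[-0.1091  0.0002  0.098 ]
[-0.1063 -0.1019  0.098 ]
```

```bash
python3 -c "
from bench import ctrl
print(ctrl.hand_in())"
```

```text
the job is handed in; nothing more can be done
None
```

The drawer is home and the cover is closed over the port. I handed the job in with the robot's clock at about 13 s. The hand-in reports no verdict, so the figures below are my own checks.

- **Drawer:** I pushed it in with shut fingers at about 0.05 m/s, slowing to 1 mm steps, until it stopped moving under 16 N. The last image puts its face at chamber x of -104 to -109 mm, against -104 mm for home. That spread comes from reading points off an enlarged image by eye. The mid-width reading of -109 mm alone would be over the 4 mm limit, so I trusted the hard stop.
- **Cover:** I then pushed the disc round its arc from about 1.02 rad at about 0.5 rad/s, until it stopped moving under 14 N. The last image gives an angle of about 0.007 rad, against a limit of 0.04.
- **Bystanders:** The dish, bottle, slide box and objective show no change from the first top image.
- **Arm:** It had backed off about 0.4 m to the left and was touching nothing, with wrist force under 1 N.

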